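# Shut the loaded parts case and bolt it with the sprung sleeve

## Task

The blue parts case has been loaded: shut its lid fully. Then pull up the red plunger knob on the yellow sleeve, slide the sleeve along its rail to the next hole so that its finger reaches over the lid, and let the pin drop fully home there. Finish while still holding the knob with the pin home: do not let go, and leave the other things on the bench where they are.

Things in the scene. Friction and masses are not known exactly. Their poses are not given: they have to be found in the camera images.
- fixture: aluminium base board 215 x 285 x 10 mm, fixed to the bench, that carries the blue parts case and a steel rail along the case's front. Origin on the bench under the case's centre; x points from the rail across the case to the lid's hinge (away from the robot, yaw within 0.3 rad of the world), y along rail and hinge, z up. All offsets below are in this frame. Grey feet at the rail's ends reach z = 70 mm
- lid_hinge (a point): middle of the hinge line of the blue parts case (122 x 172 x 53 mm), at x = 58, y = 0, z = 59 mm; the hinge is parallel to y. Shut, the lid covers x = -55 to 56, y = -86 to 86 mm and its top is at z = 63 mm
- case_lid (a joint): angle of the blue lid: 0 shut (level), 1.57 upright; starts open at 1.15 to 1.5 rad. A plate 7 mm thick, 172 mm wide, reaching 113 mm from the hinge. Pushed from behind towards -x it swings down; light hinge friction may hold it part way, so press it down from above near its front edge with some 6 N
- lid_front (a point): middle of the lid's front edge, 112 mm from the hinge, within 3 mm of its outer (upper) face
- sleeve (a joint): travel of the yellow sleeve (tube section 38 mm wide, 60 mm long) along the rail towards +y, m: 0 parked at y = -112 mm beside the case, 0.055 with its pin over the next hole; friction 1.5 N. Its 22 mm wide finger points to +x, reaches x = -17 mm and passes 4 mm above the shut lid (top at z = 73 mm). The pin has 2 mm play either way in a hole and locks the sleeve
- plunger (a joint): lift of the spring plunger in the sleeve, m: 0 pin fully home, 10 mm deep in a hole; the pin is clear of the rail above 0.010; 0.018 is the upper stop. A spring pushes it down with 4.5 N at 0 and 8 N at the stop; let down away from a hole the pin rests on the rail at 0.010
- pull_knob: red round pull knob of the plunger, an upright cylinder 28 mm in diameter, 30 mm high; origin at its centre, z = 110 mm with the pin home, on the pin's axis (x = -100 mm). It rises with the plunger and travels with the sleeve. Below it are a dark bushing 22 mm in diameter with its top at z = 80 mm and the sleeve's top at z = 68 mm
- next_hole (a point): centre of the mouth of the hole to which the pin is to go, in the rail's top: x = -100, y = -57, z = 63 mm, 55 mm towards +y from the parked hole. The square rail is 28 mm wide, with a row of four 13 mm holes 55 mm apart
- carton_red: bystander: loose red carton 87 x 172 x 57 mm; origin under its centre
- tape_roll: bystander: loose roll of brown tape, 108 mm in diameter, 48 mm high; origin under its centre
- label_box: bystander: loose cream box 62 x 92 x 35 mm; origin under its centre
- staple_box: bystander: loose small blue box 44 x 74 x 31 mm; origin under its centre

How it is judged:
By the outcome, as a careful person would: the job done as asked, in the order asked, and still so for the second after the job is handed in, while the arm keeps its last pose, push and grip.
It also fails if it takes over 48 s, if anything falls off the work surface, if the arm or the gripper's body presses on something with over 40 N, if the wrist force passes 120 N, or if a joint passes its speed limit or range.

## Robot

A 6-joint arm with a two-finger parallel gripper is mounted at the origin on a cart in front of the work surface, level with it; the furniture and walls round the work are solid. World frame = base frame: x ahead of the robot, y to its left, z up, the work surface at z = 0. Lengths are in m, angles in rad, forces in N, time in s.
With the tool pointing down it reaches from about 0.25 to 0.8 m from the base axis. Payload 3.9 kg.
Tool frame: the origin (TCP) lies midway between the tips of the shut fingers; the grasp point (between the pads) lies 19 mm behind it; z points along the fingers, y is the line along which they close (so a half turn about z gives the same grasp; the last joint's range is limited). The gripper opens to 85 mm and grips with 20 to 120 N. Pads are 22 mm wide; open, the fingers measure 114 mm over their backs; the gripper's body (76 mm by 85 mm) begins 54 mm behind the grasp point. The pads swing forward as they close: fully open they stand 13 mm farther back than shut.
Start: joints at [-1.211, 0.26, -0.138, 1.173, 0, 1.571], TCP at [0.185, -0.491, 0.231] pointing down, gripper open.
Joint ranges: [-2.78, 2.78], [-0.83, 1.72], [-1.28, 1.37], [-1.9, 2.12], [-1.57, 1.48], [-3.14, 3.14]. Speed limits (rad/s): [2.57, 2.57, 3.14, 3.14, 3.14, 3.14].

## Interface

Orientations are given as a rotation vector (axis times angle).
In Python, from workcell import robot gives the robot as it stands.
- The arm moves only by the shell command python3 -m handwheel 'ROWS' [FORCE]. ROWS is JSON, a list that holds one entry, the list of rows, each a list of 7 numbers: the finger opening in cm, from 0 to 8.54, then the shift along the world's x, y, z in cm, then the turn, a rotation vector about the world's x, y, z in rad. A call has 1 to 10 rows; each row is the pose to reach, as a shift and turn from the pose commanded when the call began; what a row does not reach only later rows make up. A row lasts 1/8 s, in which the tool goes at most 62.5 mm and 10.7 degrees, less where a joint would pass 70% of its speed; a pose out of reach is approached as far as the arm can. A call with a gripper value outside its range is refused whole. The fingers move at their own pace and stop on an object; FORCE is the grip in N (left out, the last holds). Time passes only in rows, so rows that repeat a pose let the fingers close. It gives the time, the measured TCP pose, the force, the opening and the grip force at its end, in the units of the state.
- robot.read_state(): the state, without advancing time (a new reading comes with each control period).
- robot.read_camera(name): name is "side" or "top"; returns a dict with "color" (384x512x3 uint8, red, green, blue), "fx", "fy", "cx", "cy" (pixels), "R" (3x3) and "t" (3): a world point X has camera coordinates R X + t. Camera axes: x right, y down, z forward; pixel columns grow to the right and rows downward; lengths in m; the calibration is good to about 2 mm. A picture is of the moment at which its call begins. There is no depth.
- robot.close_job(): hands the job in; it is judged then, once.
Trained networks look in a picture, given as the dict that the camera call returned (one of the last four; its "shot" number tells which), for a name from the list of things; names that differ only in an ending like _2 or _b are one class to them, and where a whole thing is asked for, a point or a joint stands for the part that bears it (a point fixed in the world has none). Each returns a list of dicts, best first, with "conf" (0 to 1); they miss things now and then, are a little off and sometimes report something else, mostly with a low value. They report only what shows in the picture. A call takes as long as a camera call.
- robot.outline_of(label, picture): "mask" (384x512 bool, what is visible of it).
- robot.landmark_of(label, picture): "at" ([x, y, z] in m, in world coordinates, good to about 4 mm: a listed point, or the origin of a listed thing).
The state is a dict: "time_s": time; "qpos": joint angles; "dq": joint speeds; "joint_efforts": joint torques, N m; "ee_pos": TCP position; "eef_rot": TCP orientation; "wrist_force": force on the tool from outside, world axes, zero at the start; "wrist_torque": the same for the moment, N m; "finger_gap": opening from 0.0 (shut) to 1.0 (fully open); "grip_force": force on a finger pad.
Only numpy, scipy, OpenCV 4.12 (cv2) and the standard library are available. Lean on these libraries where they do the work, as an engineer would, in place of code of your own. Each camera call takes 0.05 s, during which the arm holds its last target. There are 200 camera calls.

## Working session

There is one attempt and no reset: what is moved stays moved. The work goes in short steps, Python scripts to look and compute and a shell command to move; the robot and the scene stay as the last step left them, time stands still between calls to the robot, and variables do not carry over. Pictures are saved under pics/ and viewed, at most 10 in all, crops included, and the job is handed in when it is done.

```bash
mkdir -p pics; ls; cat > h.py <<'E'
from workcell import robot
import numpy as np, cv2
def look(names, cams=("side","top"), save=None):
    for c in cams:
        p=robot.read_camera(c)
        if save: cv2.imwrite(f"pics/{save}_{c}.png",p["color"][:,:,::-1])
        for n in names:
            r=robot.landmark_of(n,p)
            print(c,n,[(np.round(d["at"],4).tolist(),round(d["conf"],2)) for d in r[:2]])
E
python3 - <<'E'
from h import *
s=robot.read_state();print({k:np.round(v,3).tolist() for k,v in s.items()})
look(["fixture","lid_hinge","lid_front","pull_knob","next_hole","carton_red","tape_roll","label_box","staple_box"],save="a")
a=cv2.imread("pics/a_side.png");b=cv2.imread("pics/a_top.png")
cv2.imwrite("pics/a.png",cv2.resize(np.hstack([a,b]),(800,300)))
E
```

```text
pics
{'time_s': 0.0, 'qpos': [-1.211, 0.261, -0.139, 1.173, 0.0, 1.571], 'dq': [-0.001, -0.001, -0.002, 0.0, -0.001, -0.001], 'joint_efforts': [-0.001, -40.568, 25.393, 0.019, -0.0, 0.0], 'ee_pos': [0.185, -0.491, 0.23], 'eef_rot': [-3.089, -0.562, 0.001], 'wrist_force': [0.298, -0.253, 0.322], 'wrist_torque': [0.033, -0.006, -0.004], 'grip_force': 0.0, 'finger_gap': 1.001}
side fixture [([0.5846, 0.0695, -0.0019], 0.6)]
side lid_hinge [([0.6444, 0.0667, 0.0597], 0.63)]
side lid_front []
side pull_knob [([0.4774, -0.0346, 0.1089], 0.38), ([0.5859, 0.067, 0.0005], 0.34)]
side next_hole [([0.4778, 0.0228, 0.0692], 0.93), ([0.5607, -0.3629, -0.0018], 0.5)]
side carton_red [([0.5505, 0.4349, -0.0001], 0.98), ([0.5611, -0.3624, -0.0017], 0.64)]
side tape_roll [([0.4993, 0.5762, 0.0002], 0.82)]
side label_box [([0.4504, -0.4179, -0.0006], 0.76), ([0.4766, 0.0224, 0.0644], 0.16)]
side staple_box [([0.5607, -0.3633, -0.0004], 0.54)]
top fixture [([0.5858, 0.0711, -0.0031], 0.85)]
top lid_hinge [([0.6433, 0.0663, 0.0592], 0.81)]
top lid_front [([0.4484, -0.4238, -0.001], 0.4), ([0.4957, 0.5784, -0.0012], 0.24)]
top pull_knob [([0.4682, -0.0322, 0.1057], 0.62), ([0.4758, 0.0199, 0.0636], 0.53)]
top next_hole [([0.4768, 0.0245, 0.0617], 0.72)]
top carton_red [([0.5586, -0.3664, 0.0001], 0.71), ([0.5517, 0.4324, 0.0037], 0.58)]
top tape_roll [([0.4942, 0.5796, -0.0007], 0.59)]
top label_box [([0.4519, -0.4247, 0.0004], 0.95)]
top staple_box [([0.5605, -0.3638, 0.0005], 0.7)]
```

View pics/a_side.png

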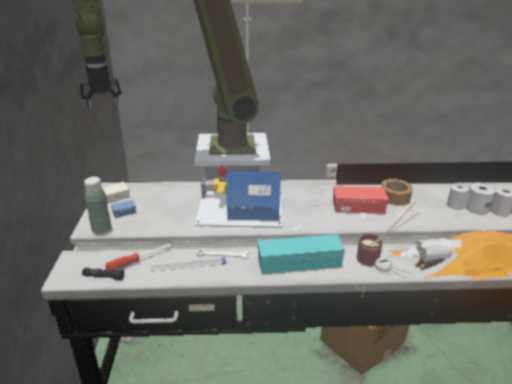

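View pics/a_top.png

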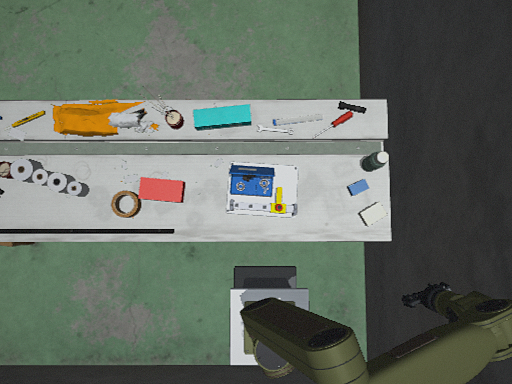

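The side view (from behind the bench) shows the open blue lid at about (252,190), with the red knob at (221,170). The top view shows the fixture at (262,190), the knob at (279,207), and the bystanders well off to the sides. The landmarks agree: centre ≈ (0.585, 0.070), yaw ≈ -0.085. I'll go over and behind the lid.

```bash
python3 -m handwheel '[[[0,2,2,3,0,0,0],[0,7,8,4,0,0,-0.15],[0,12,13,4,0,0,-0.3],[0,17,18,4,0,0,-0.44],[0,21,23,4,0,0,-0.44],[0,25,28,4,0,0,-0.44],[0,29,32.5,4,0,0,-0.44],[0,33.5,37,4,0,0,-0.44],[0,38,42,4,0,0,-0.44],[0,42,47,4,0,0,-0.44]]]' 30 && python3 -m handwheel '[[[0,4,4.5,0,0,0,0],[0,8.5,9,0,0,0,0],[0,9.5,9.7,0,0,0,0],[0,9.5,9.7,0,0,0,0]]]'
python3 - <<'E'
from h import *
look(["fixture","lid_hinge","lid_front","pull_knob","next_hole"],save="b")
E
```

```text
time_s: 2.25
ee_pos: [0.5799, -0.0509, 0.2714]
eef_rot: [3.139, -0.126, 0.001]
wrist_force: [0.0, -1.1, 0.3]
finger_gap: 0.002
grip_force: 0.0
time_s: 2.75
ee_pos: [0.6743, 0.0065, 0.2701]
eef_rot: [-3.108, 0.008, 0.003]
wrist_force: [-0.1, 0.5, -0.2]
finger_gap: 0.001
grip_force: 0.0
side fixture [([0.5827, 0.0705, 0.002], 0.71)]
side lid_hinge [([0.6423, 0.067, 0.0611], 0.98), ([0.4788, 0.0235, 0.0685], 0.72)]
side lid_front []
side pull_knob [([0.4775, -0.0354, 0.1089], 0.61)]
side next_hole [([0.4794, 0.0238, 0.0659], 0.8)]
top fixture [([0.5851, 0.0704, -0.0047], 0.9)]
top lid_hinge [([0.6433, 0.0662, 0.0602], 0.78)]
top lid_front []
top pull_knob []
top next_hole [([0.4762, 0.022, 0.0608], 0.87)]
```

View pics/b_side.png

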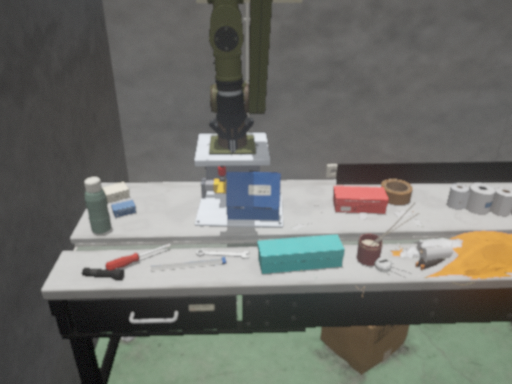

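The tool hovers above the open lid, which shows at (252,190). The move has lagged a little, so I'll read the state and finish the approach.

```bash
python3 -m handwheel '[[[0,1,3,0,0,0,0],[0,2.0,6,0,0,0,0],[0,2.0,6,0,0,0,0]]]'; python3 -c "
from h import *
s=robot.read_state();print(s['time_s'],s['ee_pos'],s['eef_rot'],s['qpos'])"
```

```text
time_s: 3.72
ee_pos: [0.6944, 0.0437, 0.2709]
eef_rot: [-3.089, -0.061, 0.004]
wrist_force: [-0.3, -0.0, 0.4]
finger_gap: 0.004
grip_force: 0.0
3.725 [0.69442353 0.04366679 0.27086386] [-3.08850349 -0.06112132  0.00436137] [0.03862132 0.57006804 0.45531452 1.45787868 0.0525252  3.14059102]
```

Joint 6 hit its range limit, which explains the tilt. I'll turn the tool by +1.5 so the fingers close along the fixture's x and joint 6 is mid-range.

```bash
python3 -m handwheel '[[[0,0,1,0,0,0,0.18],[0,0,2,0,0,0,0.36],[0,0,3,0,0,0,0.54],[0,0,3,0,0,0,0.72],[0,0,3,0,0,0,0.9],[0,0,3,0,0,0,1.08],[0,0,3,0,0,0,1.26],[0,0,3,0,0,0,1.44],[0,0,3,0,0,0,1.5],[0,0,3,0,0,0,1.5]]]'; python3 -c "
from h import *
from scipy.spatial.transform import Rotation as R
s=robot.read_state();print(s['time_s'],s['ee_pos'],s['qpos'])
M=R.from_rotvec(s['eef_rot']);print(M.as_matrix().round(3))
a=-0.085
# target: z down, tool y along fixture x (sign per current)
y=np.array([np.cos(a),np.sin(a),0]);y*=np.sign(M.as_matrix()[:,1]@y);z=np.array([0,0,-1.]);T=np.c_[np.cross(y,z),y,z]
print((R.from_matrix(T)*M.inv()).as_rotvec())"
```

```text
time_s: 4.97
ee_pos: [0.6937, 0.0721, 0.2714]
eef_rot: [-2.232, -2.158, 0.059]
wrist_force: [-0.1, -1.2, -0.3]
finger_gap: -0.004
grip_force: 0.0
4.975 [0.69370516 0.07209068 0.2714373 ] [0.10125699 0.6241492  0.55466669 1.55392346 0.00499033 1.705897  ]
[[ 0.034  0.998 -0.053]
 [ 0.999 -0.034 -0.   ]
 [-0.002 -0.053 -0.999]]
[-0.00099738 -0.0528419  -0.05101314]
```

```bash
python3 -m handwheel '[[[0,0,0.3,-4,0,-0.053,-0.05],[0,0,0.3,-9,0,-0.053,-0.05],[0,0,0.3,-13,0,-0.053,-0.05],[0,0,0.3,-14,0,-0.053,-0.05],[0,-1.5,0.3,-14,0,-0.053,-0.05],[0,-3,0.4,-14,0,-0.053,-0.05],[0,-4.5,0.5,-14,0,-0.053,-0.05],[0,-6,0.6,-14,0,-0.053,-0.05],[0,-7.5,0.7,-14,0,-0.053,-0.05],[0,-9,0.8,-14,0,-0.053,-0.05]]]' && python3 -m handwheel '[[[0,-1.5,0.1,0,0,0,0],[0,-3,0.2,0,0,0,0],[0,-4.5,0.4,0,0,0,0],[0,-5.5,0.5,0,0,0,0]]]'
python3 - <<'E'
from h import *
look(["lid_front"],save="c")
E
```

```text
time_s: 6.22
ee_pos: [0.6053, 0.0807, 0.1335]
eef_rot: [2.311, 2.126, 0.007]
wrist_force: [0.8, 0.9, -0.4]
finger_gap: -0.001
grip_force: 0.2
time_s: 6.72
ee_pos: [0.5497, 0.0858, 0.1331]
eef_rot: [2.311, 2.127, 0.006]
wrist_force: [-0.1, 0.4, 0.1]
finger_gap: 0.001
grip_force: 0.0
side lid_front [([0.5499, 0.432, 0.0021], 0.5)]
top lid_front [([0.5522, 0.4378, 0.0022], 0.27)]
```

View pics/c_side.png

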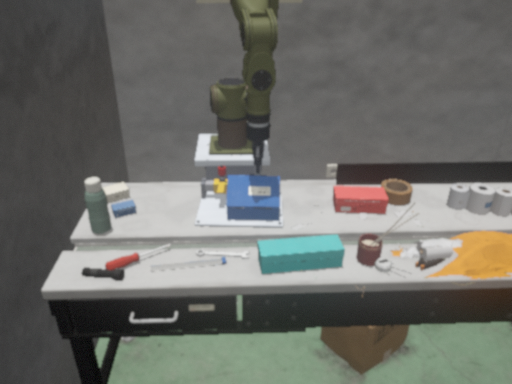

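The lid has swung almost shut (blue top at about (252,188)) with the fingertips above its front part. Pressing down now.

```bash
python3 -m handwheel '[[[0,-0.2,0,-2.5,0,0,0],[0,-0.2,0,-5,0,0,0],[0,-0.2,0,-6,0,0,0],[0,-0.2,0,-6.6,0,0,0],[0,-0.2,0,-6.8,0,0,0],[0,-0.2,0,-7,0,0,0],[0,-0.2,0,-7.1,0,0,0]]]'
```

```text
time_s: 7.8
ee_pos: [0.5478, 0.0859, 0.0625]
eef_rot: [2.311, 2.128, 0.005]
wrist_force: [-4.1, -0.9, 15.9]
finger_gap: 0.0
grip_force: 7.7
```

The lid is down: 16 N at z = 0.0625. Now up, opening the fingers, and over the knob.

```bash
python3 -m handwheel '[[[0,0,0,0,0,0,0],[0,0,0,4,0,0,0],[3,0,0,9,0,0,0],[8,-2.5,-4,13,0,0,0],[8,-5,-8,14,0,0,0],[8,-7.2,-12,14,0,0,0],[8,-7.2,-12,14,0,0,0],[8,-7.2,-12,14,0,0,0]]]'
python3 - <<'E'
from h import *
look(["lid_front","pull_knob","next_hole","lid_hinge","fixture"],save="d")
a=cv2.imread("pics/d_side.png")[120:240,160:320];b=cv2.imread("pics/d_top.png")[130:250,200:360]
cv2.imwrite("pics/d.png",cv2.resize(np.vstack([a,b]),None,fx=2.5,fy=2.5,interpolation=cv2.INTER_CUBIC))
E
```

```text
time_s: 8.8
ee_pos: [0.4757, -0.0341, 0.2009]
eef_rot: [2.312, 2.127, 0.004]
wrist_force: [-0.1, 0.2, -0.5]
finger_gap: 0.932
grip_force: 0.0
side lid_front []
side pull_knob [([0.4813, -0.0337, 0.1104], 0.56)]
side next_hole [([0.4762, 0.0235, 0.0649], 0.89)]
side lid_hinge [([0.6418, 0.066, 0.0585], 0.65)]
side fixture [([0.5847, 0.0696, 0.0017], 0.73)]
top lid_front []
top pull_knob []
top next_hole [([0.4764, 0.0213, 0.0612], 0.68)]
top lid_hinge [([0.6416, 0.0693, 0.0606], 0.63)]
top fixture [([0.5871, 0.0705, -0.003], 0.74)]
```

View pics/d.png

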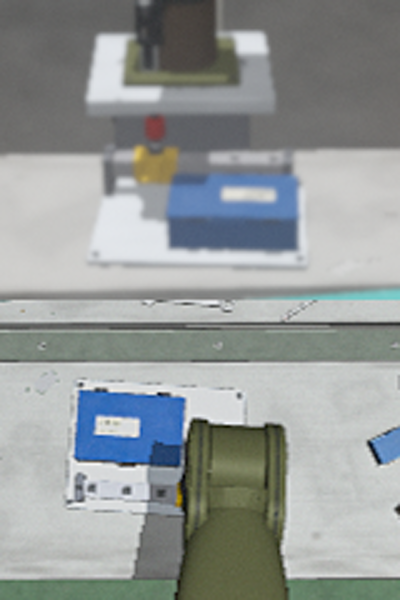

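The lid lies flat and shut (blue top at about (235,195) in the upper crop), and the red knob is at (155,128) below the open fingers. The knob estimate agrees within 3 mm, so I'll descend and grip.

```bash
python3 -m handwheel '[[[7,0.2,0,-4,0,0,0],[7,0.2,0,-8,0,0,0],[7,0.2,0,-11,0,0,0],[7,0.2,0,-11,0,0,0]]]' 40 && python3 -m handwheel '[[[2.5,0,0,0,0,0,0],[2.5,0,0,0,0,0,0],[2.5,0,0,0,0,0,0],[2.5,0,0,0,0,0,0],[2.0,0,0,0,0,0,0],[2.0,0,0,0,0,0,0]]]' 40
```

```text
time_s: 9.9
ee_pos: [0.4747, -0.0341, 0.0884]
eef_rot: [-2.308, -2.125, 0.004]
wrist_force: [-0.1, -0.1, -0.4]
finger_gap: 0.819
grip_force: 0.0
time_s: 10.65
ee_pos: [0.4757, -0.0341, 0.0917]
eef_rot: [-2.31, -2.127, -0.001]
wrist_force: [-5.6, 0.7, 7.8]
finger_gap: 0.319
grip_force: 39.1
```

Gripped: opening 27 mm, 39 N. Lifting.

```bash
python3 -m handwheel '[[[2.0,0,0,0.4,0,0,0],[2.0,0,0,0.8,0,0,0],[2.0,0,0,1.1,0,0,0],[2.0,0,0,1.4,0,0,0],[2.0,0,0,1.4,0,0,0]]]' 60; python3 - <<'E'
from h import *
look(["pull_knob"],save="e")
E
```

```text
time_s: 11.28
ee_pos: [0.4757, -0.0341, 0.1039]
eef_rot: [-2.309, -2.126, 0.001]
wrist_force: [-4.2, 0.4, -6.5]
finger_gap: 0.312
grip_force: 59.4
side pull_knob [([0.4521, -0.4218, -0.0036], 0.31)]
top pull_knob []
```

```bash
python3 -m handwheel '[[[2.0,0,0,0.2,0,0,0],[2.0,0,0,0.2,0,0,0],[2.0,0.02,0.2,0.2,0,0,0],[2.0,0.05,0.5,0.2,0,0,0],[2.0,0.07,0.8,0.2,0,0,0],[2.0,0.07,0.8,0.2,0,0,0]]]' 60
```

```text
time_s: 12.22
ee_pos: [0.4763, -0.0263, 0.1058]
eef_rot: [-2.309, -2.126, 0.002]
wrist_force: [-4.2, 0.7, -7.2]
finger_gap: 0.309
grip_force: 59.4
```

It slides freely. On to the next hole.

```bash
python3 -m handwheel '[[[2.0,0.07,0.8,0,0,0,0],[2.0,0.14,1.6,0,0,0,0],[2.0,0.21,2.4,0,0,0,0],[2.0,0.28,3.2,0,0,0,0],[2.0,0.35,4.0,0,0,0,0],[2.0,0.42,4.7,0,0,0,0],[2.0,0.42,4.7,0,0,0,0],[2.0,0.42,4.7,0,0,0,0]]]' 60; python3 - <<'E'
from h import *
look(["pull_knob","next_hole"],save="f")
a=cv2.imread("pics/f_side.png")[120:240,160:320];b=cv2.imread("pics/f_top.png")[130:250,200:360]
cv2.imwrite("pics/f.png",cv2.resize(np.vstack([a,b]),None,fx=2.5,fy=2.5,interpolation=cv2.INTER_CUBIC))
E
```

```text
time_s: 13.22
ee_pos: [0.4797, 0.0214, 0.1055]
eef_rot: [-2.307, -2.125, 0.002]
wrist_force: [-6.4, 2.2, -8.5]
finger_gap: 0.311
grip_force: 59.4
side pull_knob []
side next_hole [([0.4763, 0.0243, 0.0665], 0.7)]
top pull_knob [([0.5591, -0.3645, -0.0021], 0.17)]
top next_hole [([0.4769, 0.0199, 0.0649], 0.77)]
```

View pics/f.png

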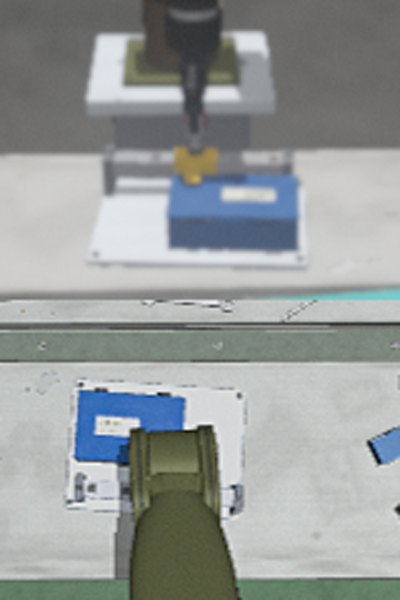

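The yellow sleeve has moved to (195,160), and its finger reaches over the shut lid. Travel measured 55.6 mm. Lowering the pin to mid-depth.

```bash
python3 -m handwheel '[[[2.0,0,0,-0.3,0,0,0],[2.0,0,0,-0.5,0,0,0],[2.0,0,0,-0.7,0,0,0],[2.0,0,0,-0.8,0,0,0],[2.0,0,0,-0.8,0,0,0]]]' 60
```

```text
time_s: 14.15
ee_pos: [0.4797, 0.0214, 0.0976]
eef_rot: [-2.307, -2.125, 0.002]
wrist_force: [-7.1, 1.7, -6.2]
finger_gap: 0.31
grip_force: 59.5
```

```bash
python3 -m handwheel '[[[2.0,0,0,-0.2,0,0,0],[2.0,0,0,-0.4,0,0,0],[2.0,0,0,-0.55,0,0,0],[2.0,0,0,-0.62,0,0,0],[2.0,0,0,-0.62,0,0,0]]]' 60
```

```text
time_s: 14.78
ee_pos: [0.4797, 0.0214, 0.0919]
eef_rot: [-2.307, -2.125, 0.001]
wrist_force: [-8.2, 2.2, -2.6]
finger_gap: 0.308
grip_force: 59.8
```

```bash
python3 -m handwheel '[[[2.0,0,0,-0.05,0,0,0],[2.0,0,0,-0.1,0,0,0],[2.0,0,0,-0.1,0,0,0]]]' 60;python3 -m handwheel '[[[2.0,0,0,-0.04,0,0,0],[2.0,0,0,-0.08,0,0,0],[2.0,0,0,-0.08,0,0,0]]]' 60
```

```text
time_s: 15.15
ee_pos: [0.4798, 0.0214, 0.0918]
eef_rot: [-2.308, -2.126, 0.001]
wrist_force: [-10.0, 2.1, 3.6]
finger_gap: 0.311
grip_force: 60.7
time_s: 15.52
ee_pos: [0.4798, 0.0214, 0.0918]
eef_rot: [-2.308, -2.126, -0.0]
wrist_force: [-12.3, 1.1, 10.0]
finger_gap: 0.311
grip_force: 61.3
```

The pin has bottomed at the same height as when parked (0.0918), and the down force is rising against the stop. It is home, so I'm handing in.

```bash
python3 -c "
from workcell import robot
print(robot.close_job())"
```

```text
the job is handed in; nothing more can be done
None
```

The lid is shut, the sleeve is at the next hole with its finger over the lid, and the pin is home with the knob still held; the job was handed in at about 15.5 s, and the hand-in call returned no verdict.

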